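# Load the tumbler barrel, close it and lift the outer lid to check the seal

## Robot

A 7-joint arm with a two-finger parallel gripper is mounted at the origin on the work surface. World frame = base frame: x ahead of the robot, y to its left, z up, the work surface at z = 0. Lengths are in m, angles in rad, forces in N, time in s.
With the tool pointing down it reaches from about 0.35 to 0.775 m from the base axis. Payload 3.1 kg.
Tool frame: the origin (TCP) lies on the centre line of the jaws, within the pads' length; the fingertips stand r.nose_length ahead of it and the grasp point (between the pads) lies 3 mm ahead of it (r.nose_length is the distance from the TCP to the fingertips, in m); z points along the fingers, y is the line along which they close (so a half turn about z gives the same grasp; the last joint's range is limited). The gripper opens to 85 mm and grips with 20 to 120 N. Pads are 22 mm wide; open, the fingers measure 114 mm over their backs; the gripper's body (76 mm by 85 mm) begins 54 mm behind the grasp point. The pads swing forward as they close: fully open they stand 13 mm farther back than shut.
Start: joints at [1.172, 0.311, 0.014, 1.512, -0.004, 1.319, -0.027], TCP at [0.192, -0.515, 0.253] pointing down, gripper open.
Joint ranges: [-2.7, 2.7], [-0.3, 1.91], [-1.27, 1.3], [0.12, 2.57], [-1.44, 4.58], [0.2, 2.03], [-3.05, 3.05]. Speed limits (rad/s): [2.79, 2.79, 3.14, 3.14, 3.14, 3.14, 3.14].

## Interface

Orientations are given as a 3x3 rotation matrix whose columns are the frame's x, y, z axes.
In Python, from workcell import r gives the robot as it stands. The module is installed in compiled form; this text tells all that it offers. Calls block until the motion is done:
- r.move_pose(position, orientation): joint-space move of the TCP to a pose.
- r.move_l(position, velocity=0.15, frame=None, guard=None): straight line of the TCP; frame=None keeps the orientation; velocity is the mean speed in m/s. With guard (N) it stops when the force on the tool has changed by that much, and returns True; else False.
- r.move_joints(angles): joint-space move.
- r.move_gripper(opening, grasp_force=None): finger opening in m; grasp_force is the grip in N (None keeps the last); returns when the fingers have stopped.
- r.dwell(seconds).
- r.ik(position, orientation): joint angles nearest the present ones, or None.
- r.sense(): the state.
- r.camera(name): name is "side" or "top"; returns the picture (480x640x3 uint8, red, green, blue); there is no depth.
- r.camera_info(name): a dict with "vfov" (degrees; the focal length in pixels is half the picture's height over the tangent of half this angle, whatever the lens; pixels are square), "cx", "cy" (the principal point, pixels), "cam_to_world" (4x4, takes a point from camera to world coordinates). Camera axes: x right, y up, looking along -z (the intrinsics and any distortion apply to the point x, -y, -z); pixel columns grow to the right and rows downward; lengths in m; the calibration is good to about 2 mm. A picture is of the moment at which its call begins. camera_info takes no time and is no camera call.
A pose or a line that the arm cannot do raises r.IKError and nothing moves.
- r.job_done(): hands the job in; it is judged then, once.
The state is a dict: "clock": time; "joint_pos": joint angles; "dq": joint speeds; "joint_torque": joint torques, N m; "tcp_pos": TCP position; "ee_rot": TCP orientation; "wrist_force": force on the tool from outside, world axes, zero at the start; "wrist_torque": the same for the moment, N m; "opening": finger opening in m; "grip_force": force on a finger pad.
Only numpy, scipy, OpenCV 4.12 (cv2) and the standard library are available. Lean on these libraries where they do the work, as an engineer would, in place of code of your own. Each camera call takes 0.05 s, during which the arm holds its last target. There are 200 camera calls.

## Task

Lower the red jasper egg into the open black tumbler barrel (set it in, do not drop it), then carry the nested lid set over in one piece (lifting the steel stud carries both lids), let it down so that the inner lid sits flush in the barrel's mouth, and let go of it. Before the nut goes on the seal has to be looked at: lift the orange outer lid alone up off the stud, leaving the inner lid seated and undisturbed, and finish while still holding the outer lid level and still over the barrel, well clear of the stud's tip. The two lids stay together until the inner one is seated; keep the barrel standing where it is and leave the spare lid, canister, funnel and nut alone.

Things in the scene. Friction and masses are not known exactly. Their poses are not given: they have to be found in the camera images.
- barrel: Open black rubber tumbler barrel standing upright on the board, loose, 0.9 kg, 95 mm high; body 126 mm across up to 76 mm, above it a neck 114 mm across; round mouth 100 mm across all the way down; inner floor 10 mm above the underside. Origin: centre of the underside, z up along its axis.
- inner_lid: Inner lid, under the outer one, loose, 0.30 kg. From its underside: black plug 92 mm across 0-12 mm (lower 5 mm tapers to 82), steel flange 110 mm across 12-17, steel stud 14 mm across 17-72, 26 mm of it out of the outer lid's collar. The outer lid rests loose on the flange. Seated (flange on the rim) its origin is 83 mm above the barrel's. Origin: centre of underside, z along the stud.
- outer_lid: Orange rubber outer lid with the stud standing in it, loose, 0.16 kg, 132 mm across: skirt 0-11 mm high (125 mm across inside), flat plate 11-16, grip collar 48 mm across 16-40 with a 20 mm bore right through for the stud (3 mm play all round). Nested, its origin is 6 mm above the inner lid's. Origin: centre of the skirt's lower edge, z up.
- egg: Smooth rusty red jasper egg, loose, about 0.10 kg, 38 mm across and 52 mm long, standing on end in a small dark wooden ring (42 mm across, 14 mm high, fixed to the board) with its centre about 31 mm above the board. Origin: the egg's centre, z along its length.
- spare_lid: Spare orange lid like the outer lid, lying alone, no stud: 132 mm across, 40 mm high. Leave alone. Origin: centre of the underside.
- canister: Dull silver lidded tin canister, 93 mm across, 90 mm high. Leave alone. Origin: centre of the underside.
- funnel: Blue plastic funnel standing mouth down, 104 mm across, 100 mm high. Leave alone. Origin: centre of the mouth on the board.
- thumb_nut: Brass thumb nut lying flat, 30 mm across, 12 mm high. Leave alone. Origin: centre of the underside.
Mind the look-alikes: they are no part of the job. What is shaped like the outer_lid but green or purple is not meant.

How it is judged:
By the outcome, as a careful person would: the job done as asked, in the order asked, and still so for the second after the job is handed in, while the arm keeps its last pose, push and grip.
It also fails if it takes over 64 s, if anything falls off the work surface, if the arm or the gripper's body presses on something with over 40 N, if the wrist force passes 120 N, or if a joint passes its speed limit or range.

## Working session

There is one attempt and no reset: what is moved stays moved. The work goes in short steps, each a Python script; the robot and the scene stay as the last script left them, time stands still between calls to the robot, and variables do not carry over. Pictures are saved under pics/ and viewed, at most 12 in all, crops included, and the job is handed in when it is done.

```bash
mkdir -p pics; python3 - <<'E'
from workcell import r
import cv2
for n in("side","top"):
    im=r.camera(n); cv2.imwrite(f"pics/{n}0.png",im[:,:,::-1]); i=r.camera_info(n); print(n,{k:(v if not hasattr(v,'round') else v.round(4).tolist() if hasattr(v,'tolist') else v) for k,v in i.items()})
s=r.sense(); print(s["clock"],s["tcp_pos"],s["ee_rot"],s["opening"],r.nose_length)
E
```

```text
side {'vfov': 52.954675908421464, 'cx': 319.9806224055765, 'cy': 238.29168233957216, 'cam_to_world': [[-0.9545, 0.2105, -0.2114, 0.2957], [-0.2979, -0.6358, 0.712, 0.6789], [0.0155, 0.7426, 0.6696, 0.7653], [0.0, 0.0, 0.0, 1.0]]}
top {'vfov': 57.11829787942053, 'cx': 323.3598192020944, 'cy': 240.6332451344495, 'cam_to_world': [[-0.0228, 0.9951, -0.0966, 0.4291], [-0.9997, -0.0224, 0.0058, -0.0512], [0.0036, 0.0967, 0.9953, 0.888], [0.0, 0.0, 0.0, 1.0]]}
0.1 [ 0.19192566 -0.51477893  0.252313  ] [[ 9.36985118e-01  3.49368313e-01 -8.18778495e-04]
 [ 3.49369265e-01 -9.36983021e-01  1.98365560e-03]
 [-7.41551382e-05 -2.14471181e-03 -9.99997697e-01]] 0.08519093251647866 0.022
```

View pics/top0.png

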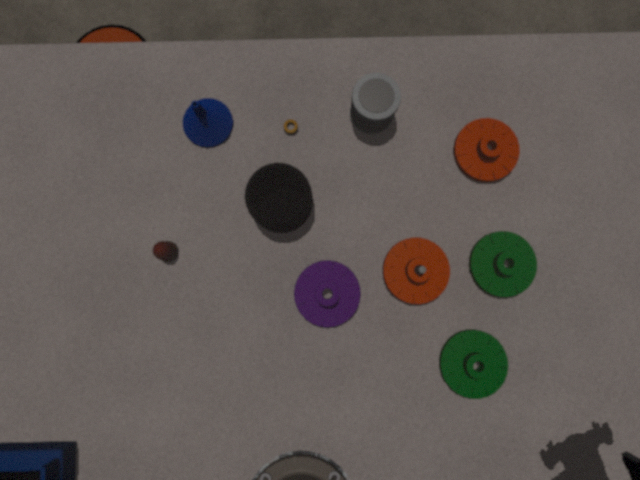

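View pics/side0.png

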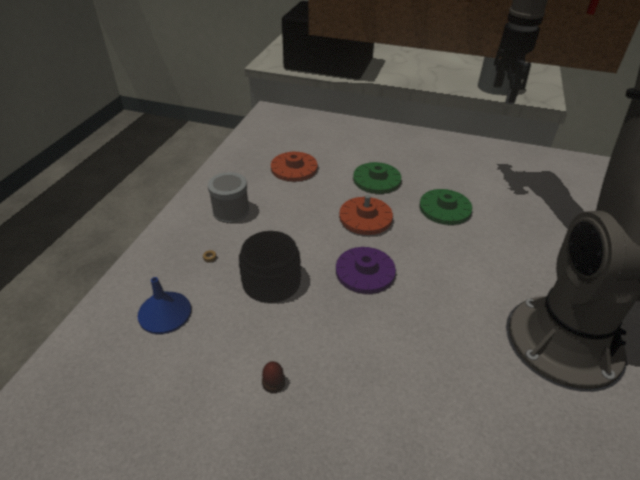

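The top view shows the nested set (orange with bright stud) at about (417,270), the barrel at (280,198), the egg at (165,252) and the spare lid at (487,150). In the side view they are at (366,213), (270,265), (273,375) and (294,165).

```bash
cat >h.py <<'E'
import numpy as np, cv2
from workcell import r
def ray(n,px):
    i=r.camera_info(n); f=240/np.tan(np.radians(i["vfov"]/2)); T=np.array(i["cam_to_world"])
    d=np.array([(px[0]-i["cx"])/f,-(px[1]-i["cy"])/f,-1.]); return T[:3,3],T[:3,:3]@d
def plane(n,px,z):
    o,d=ray(n,px); return o+d*(z-o[2])/d[2]
def tri(p1,p2):
    (a,u),(b,v)=ray("side",p1),ray("top",p2)
    s=np.linalg.lstsq(np.c_[u,-v],b-a,rcond=None)[0]; P,Q=a+s[0]*u,b+s[1]*v
    return (P+Q)/2,np.linalg.norm(P-Q)
def blobs(im,lo,hi,amin=60):
    m=cv2.inRange(cv2.cvtColor(cv2.GaussianBlur(im,(3,3),0),cv2.COLOR_RGB2HSV),lo,hi)
    return [c for c in cv2.findContours(m,cv2.RETR_EXTERNAL,cv2.CHAIN_APPROX_NONE)[0] if cv2.contourArea(c)>amin]
def circ(n,c,z):  # contour cast on plane z, circle fit
    p=np.array([plane(n,q,z)[:2] for q in cv2.convexHull(c).reshape(-1,2)+0.0])
    a=np.linalg.lstsq(np.c_[2*p,np.ones(len(p))],(p**2).sum(1),rcond=None)[0]
    return a[:2],2*np.sqrt(a[2]+a[:2]@a[:2])
def save(im,name,box,k):
    x0,y0,x1,y1=box; c=im[y0:y1,x0:x1].astype(float)
    c=np.clip(255*(c/255)**0.55,0,255).astype(np.uint8)
    c=cv2.resize(c,None,fx=k,fy=k,interpolation=cv2.INTER_CUBIC); cv2.imwrite(f"pics/{name}.png",c[:,:,::-1])
E
python3 - <<'E'
from h import *
S,T=r.camera("side"),r.camera("top")
np.save("S0.npy",S);np.save("T0.npy",T)
for n,im in(("side",S),("top",T)):
    for nm,lo,hi in(("orange",(3,150,90),(14,255,255)),("egg",(0,90,30),(12,230,110)),("black",(0,0,0),(180,255,48))):
        for c in blobs(im,lo,hi):
            x,y,w,h=cv2.boundingRect(c); 
            if y<30 or (nm=="black" and not(230<x<260 and y>120)): continue
            (cx,cy)=cv2.minEnclosingCircle(c)[0]; z={"orange":.022,"egg":.031,"black":.095}[nm]
            p,d=circ(n,c,z); print(n,nm,(x,y,w,h),cv2.contourArea(c),p.round(4),d.round(4))
a=np.zeros((480,800,3),np.uint8)
def crop(im,x,y,w=40):
    c=(255*(im[y-w:y+w,x-w:x+w]/255.)**.5).astype(np.uint8); return cv2.resize(c,(266,266),interpolation=cv2.INTER_CUBIC)
m=np.vstack([np.hstack([crop(T,417,270),crop(T,280,198,50),crop(T,165,252,25)]),np.hstack([crop(S,366,213),crop(S,270,265,50),crop(S,273,375,25)])])
cv2.imwrite("pics/crops.png",m[:,:,::-1])
E
```

```text
side orange (341, 198, 51, 33) 1180.5 [ 0.4517 -0.234 ] 0.1261
side orange (272, 153, 44, 25) 825.5 [ 0.6913 -0.3803] 0.1236
side egg (263, 362, 18, 21) 248.0 [0.5049 0.2557] 0.0359
side egg (339, 215, 54, 20) 246.0 [ 0.4467 -0.2106] 0.1263
side egg (356, 206, 23, 14) 197.0 [ 0.4486 -0.2315] 0.059
side egg (271, 164, 47, 17) 186.5 [ 0.6809 -0.3544] 0.1228
side egg (285, 154, 20, 16) 197.5 [ 0.6892 -0.3823] 0.069
side black (240, 232, 62, 70) 3490.5 [0.5769 0.0681] 0.1678
top orange (384, 238, 65, 66) 3300.0 [ 0.4505 -0.2368] 0.1284
top orange (455, 119, 64, 61) 2974.0 [ 0.6919 -0.3899] 0.1272
top egg (413, 263, 14, 15) 135.0 [ 0.4507 -0.2411] 0.0272
top egg (404, 258, 27, 29) 193.5 [ 0.4479 -0.2372] 0.0555
top egg (154, 242, 17, 16) 182.5 [0.5028 0.2578] 0.0321
top egg (383, 238, 67, 67) 198.5 [ 0.45   -0.2344] 0.131
top egg (485, 138, 14, 14) 121.0 [ 0.6974 -0.3963] 0.0263
top egg (475, 137, 28, 28) 290.5 [ 0.6868 -0.3887] 0.0563
top egg (454, 118, 65, 64) 379.5 [ 0.6873 -0.3849] 0.1311
top black (246, 163, 67, 72) 3613.5 [0.5852 0.0234] 0.1267
```

View pics/crops.png

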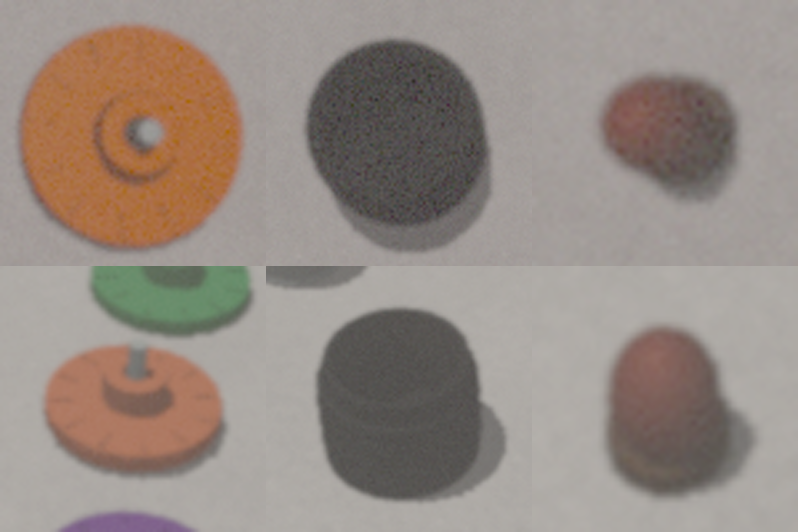

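Lid set, barrel and egg are clear in the crops: stud tip at top px (422.1,269.7) and side px (367.2,196.8). The egg's widest part is at side px (272.9,374).

```bash
python3 - <<'E'
from h import *
S,T=np.load("S0.npy"),np.load("T0.npy")
print("stud top",plane("top",(422.1,269.7),.072),"side",plane("side",(367.2,197.3),.072),tri((367.2,197.3),(422.1,269.7)))
print("egg side",plane("side",(272.9,374),.031),"apex",plane("side",(272.6,362),.055))
nad=ray("top",(0,0))[0][:2]
for th in(45,55,65):
    m=(cv2.GaussianBlur(T,(5,5),0).max(2)<th).astype(np.uint8)
    l=[c for c in cv2.findContours(m,0,1)[0] if cv2.pointPolygonTest(c,(280,198),False)>0][0].reshape(-1,2)
    P=np.array([plane("top",q+0.0,.076)[:2] for q in l]); u=np.array([.57,.02])-nad; u/=np.linalg.norm(u)
    p=P[(P-P.mean(0))@u>.01]
    a=np.linalg.lstsq(np.c_[2*p,np.ones(len(p))],(p**2).sum(1),rcond=None)[0]; print("barrel top",th,a[:2],2*np.sqrt(a[2]+a[:2]@a[:2]))
    g=cv2.GaussianBlur(S,(5,5),0).max(2)<th
    for y in(250,262,275):
        x=np.where(g[y,225:320])[0]+225; L,R=x.min()-.5,x.max()+.5
        o,d=ray("side",((L+R)/2,y)); dd=d/np.linalg.norm(d); w=R-L
        print(" side",th,y,L,R,plane("side",((L+R)/2,y),.05)[:2],"dir",(d[:2]/np.linalg.norm(d[:2])).round(3))
# egg in top: red-ish (R-B)
D=cv2.GaussianBlur(T,(3,3),0).astype(int); m=((D[...,0]-D[...,2])>9).astype(np.uint8); 
for c in cv2.findContours(m[225:280,140:190],0,1)[0]:
    if cv2.contourArea(c)>40: print("egg top bbox",np.array(cv2.boundingRect(c))+[140,225,0,0],cv2.minAreaRect(c))
for z in(.031,.045): print(plane("top",(162.5,250.5),z))
E
```

```text
stud top [ 0.45018154 -0.23726905  0.072     ] side [ 0.45124759 -0.23269846  0.072     ] (array([ 0.45120097, -0.23798139,  0.06812403]), np.float64(0.0018697790873670843))
egg side [0.50033079 0.25855243 0.031     ] apex [0.50269975 0.25066944 0.055     ]
barrel top 45 [0.59565873 0.02764565] 0.11783637293895866
 side 45 250 241.5 296.5 [ 0.61451235 -0.01131685] dir [ 0.419 -0.908]
 side 45 262 240.5 298.5 [0.59988857 0.02239288] dir [ 0.42  -0.907]
 side 45 275 241.5 300.5 [0.58303039 0.05637143] dir [ 0.419 -0.908]
barrel top 55 [0.59557996 0.02739036] 0.12019831176181704
 side 55 250 241.5 297.5 [ 0.6134919 -0.0116538] dir [ 0.418 -0.908]
 side 55 262 239.5 299.5 [0.59988857 0.02239288] dir [ 0.42  -0.907]
 side 55 275 241.5 302.5 [0.58109594 0.05573612] dir [ 0.416 -0.909]
barrel top 65 [0.59560473 0.02743196] 0.12218388346376247
 side 65 250 240.5 297.5 [ 0.61451235 -0.01131685] dir [ 0.419 -0.908]
 side 65 262 239.5 299.5 [0.59988857 0.02239288] dir [ 0.42  -0.907]
 side 65 275 240.5 306.5 [0.57819393 0.05478306] dir [ 0.412 -0.911]
egg top bbox [140 225  50  55] ((24.5, 27.0), (54.0, 49.0), 90.0)
[0.50001113 0.25719734 0.031     ]
[0.49885237 0.25215905 0.045     ]
```

```bash
cat >>h.py <<'E'
R0=np.diag([1.,-1.,-1.])
def st(t=""):
    s=r.sense(); print(t,round(s["clock"],2),s["tcp_pos"].round(4),"op",round(s["opening"],4),"grip",round(s["grip_force"],1),"F",s["wrist_force"].round(1),"M",s["wrist_torque"].round(2)); return s
E
python3 - <<'E'
from h import *
E=[.501,.257]
for p in(E+[.044],E+[.2],[.5965,.0265,.05],[.451,-.2365,.07],[.5965,.0265,.26]): print(r.ik(p,R0).round(2) if r.ik(p,R0) is not None else None)
r.move_pose(E+[.16],R0); st("above")
print(r.move_l(E+[.046],.12,guard=6)); st("down")
cv2.imwrite("pics/egg1.png",r.camera("side")[280:440,180:380][:,:,::-1].repeat(3,0).repeat(3,1))
E
```

```text
[-0.03  0.64 -0.67  1.71  0.48  0.96 -2.46]
[ 0.08  0.5  -0.85  1.54  0.39  1.28 -2.39]
[ 0.23  0.63 -0.44  1.61  0.31  0.96 -1.88]
[ 0.59  0.42 -0.18  1.86  0.1   0.87 -1.21]
[ 0.3   0.46 -0.56  1.34  0.24  1.4  -1.83]
above 3.14 [0.5017 0.2559 0.1599] op 0.0857 grip 0.0 F [-0.4  0.  -0.7] M [-0.01 -0.03  0.05]
False
down 4.24 [0.5016 0.2575 0.0469] op 0.0857 grip 0.0 F [ 0.4 -0.3  0.3] M [-0.01  0.02  0.04]
```

View pics/egg1.png

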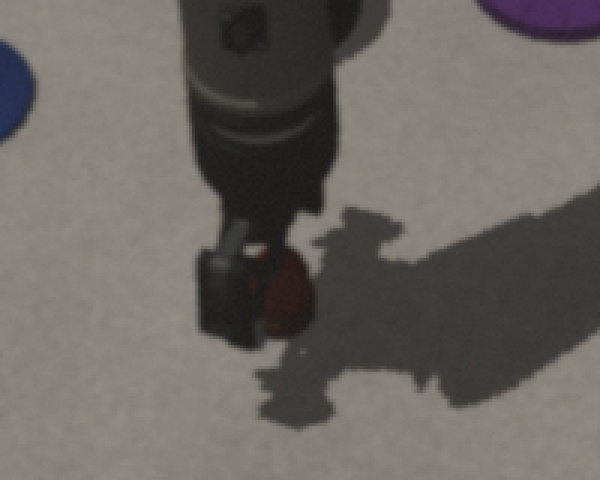

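The near finger is at about crop x 198–265 and the egg's right edge at about 315. I'll check this against the projected positions.

```bash
cat >>h.py <<'E'
def proj(n,P):
    i=r.camera_info(n); f=240/np.tan(np.radians(i["vfov"]/2)); q=np.linalg.inv(np.array(i["cam_to_world"]))@np.r_[P,1]
    return np.array([i["cx"]-f*q[0]/q[2],i["cy"]+f*q[1]/q[2]])
E
python3 - <<'E'
from h import *
for P in([.5016,.2575,.031],[.4906,.2575+.0425,.035],[.5126,.2575+.057,.035],[.5016,.2575,.14]): print(P,((proj("side",P)-[180,280])*3).round(0))
E
```

```text
[0.5016, 0.2575, 0.031] [277. 280.]
[0.4906, 0.3, 0.035] [267. 345.]
[0.5126, 0.3145, 0.035] [220. 357.]
[0.5016, 0.2575, 0.14] [267. 165.]
```

Projection agrees: the egg centre is predicted at crop x 277, and its right edge less its radius gives 278. I'll grip it.

```bash
python3 - <<'E'
from h import *
r.move_l([.501,.257,.044],.1)
r.move_gripper(.03,30); s=st("grip")
r.move_l([.501,.257,.17],.12); s=st("lift")
if s["opening"]>.034:
    r.move_pose([.596,.027,.17],R0); st("over")
    S=r.camera("side"); cv2.imwrite("pics/egg2.png",S[130:330,160:420][:,:,::-1].repeat(3,0).repeat(3,1))
E
```

```text
grip 5.05 [0.5011 0.258  0.0444] op 0.0361 grip 29.9 F [-0.1  2.   1.2] M [ 0.37  0.09 -0.  ]
lift 6.25 [0.5005 0.2564 0.169 ] op 0.036 grip 30.1 F [-0.8  0.1 -1. ] M [ 0.07 -0.    0.01]
over 7.23 [0.5952 0.0301 0.17  ] op 0.0359 grip 30.1 F [-0.9  1.5 -1.2] M [0.01 0.09 0.02]
```

View pics/egg2.png

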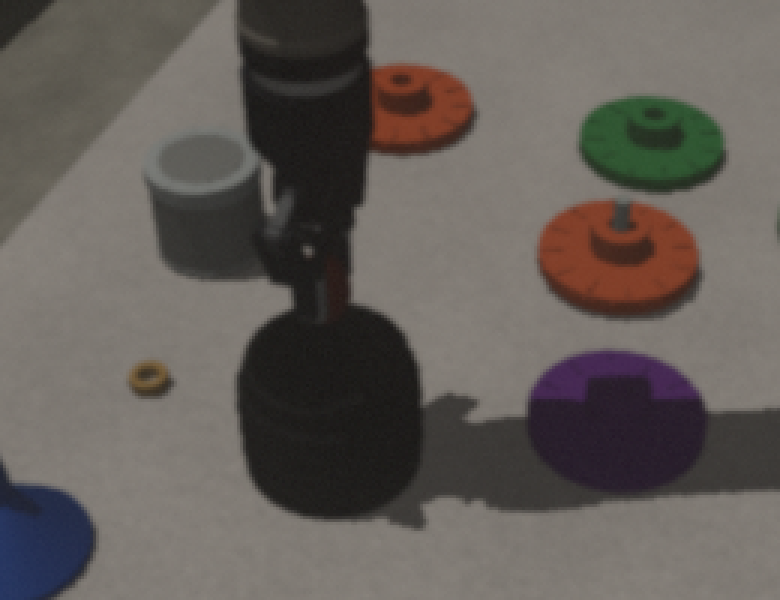

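The egg is held at crop (340,285), over the barrel mouth, so I'll lower it in.

```bash
python3 - <<'E'
from h import *
B=[.596,.027]
r.dwell(.2); print(r.move_l(B+[.068],.1,guard=10)); st("in")
g=r.move_l(B+[.045],.03,guard=2.5); s=st(f"floor {g}")
if g and s["tcp_pos"][2]<.055:
    r.move_gripper(.052); st("open"); 
    r.move_l(B+[.19],.15); st("out")
E
```

```text
True
in 8.43 [0.5951 0.0275 0.0696] op 0.0363 grip 30.5 F [1.6 1.7 2.2] M [ 0.14 -0.27  0.07]
floor True 8.63 [0.5951 0.0277 0.0695] op 0.0361 grip 30.4 F [-0.2  1.1  2.9] M [-0.18 -0.03  0.03]
```

```bash
python3 - <<'E'
from h import *
r.dwell(.3); st()
g=r.move_l([.596,.027,.060],.03,guard=6); st(g); r.dwell(.3); st()
S=r.camera("side"); T=r.camera("top")
c=lambda im,b:(255*(im[b[1]:b[3],b[0]:b[2]]/255.)**.5).astype(np.uint8)
cv2.imwrite("pics/in.png",np.hstack([cv2.resize(c(S,(200,150,360,310)),(400,400)),cv2.resize(c(T,(200,110,360,270)),(400,400))])[:,:,::-1])
E
```

```text
8.93 [0.5951 0.0278 0.0694] op 0.0361 grip 30.3 F [0.4 0.4 5.6] M [-0.27 -0.07  0.02]
True 9.14 [0.5959 0.0285 0.0683] op 0.036 grip 34.6 F [ 1.7  1.  -0.3] M [ 0.13 -0.28  0.03]
 9.44 [0.5955 0.0285 0.0686] op 0.0359 grip 34.4 F [ 0.8  2.1 -0.6] M [ 0.26 -0.14  0.03]
```

View pics/in.png

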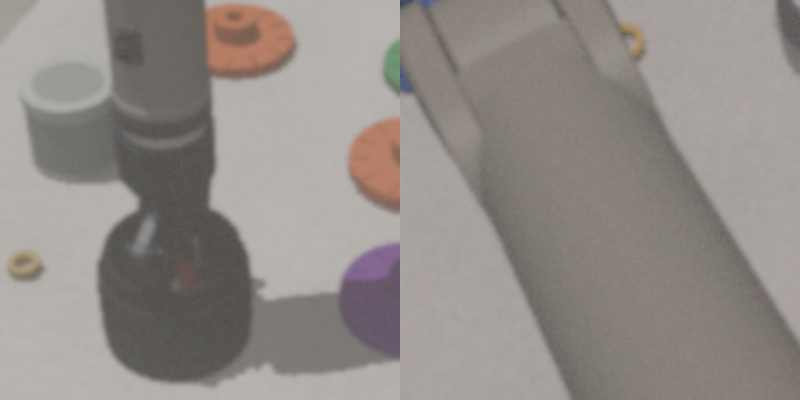

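The side view shows the egg down inside the mouth at about (185,270), and the barrel edges have not moved. The first contact moment (Mx/Fz ≈ −0.048 m) says the −y finger's back met the rim. I'll back off, shift +y and probe again.

```bash
python3 - <<'E'
from h import *
for P in([.5952,.0781,.195],[.5952,.0631,.17],[.5952,-.018,.195],[.5952,.0301,.145]): print(P,((proj("side",P)-[160,130])*3).round(0))
r.move_l([.596,.030,.080],.08); r.dwell(.3); st("base")
g=r.move_l([.596,.030,.052],.03,guard=4); st(g); r.dwell(.2); st()
E
```

```text
[0.5952, 0.0781, 0.195] [288. 289.]
[0.5952, 0.0631, 0.17] [301. 305.]
[0.5952, -0.018, 0.195] [346. 198.]
[0.5952, 0.0301, 0.145] [323. 302.]
base 10.13 [0.5958 0.0297 0.0797] op 0.036 grip 34.2 F [-0.1  0.1 -0.7] M [ 0.    0.04 -0.05]
True 10.63 [0.5962 0.0301 0.0696] op 0.0357 grip 34.0 F [-1.1 -0.9  3.4] M [0.19 0.1  0.01]
 10.83 [0.5962 0.0301 0.0696] op 0.0356 grip 34.0 F [-0.4  0.2  5.1] M [ 0.29  0.03 -0.02]
```

Contact is now on the +y side at the same height. So the gripper's knuckles (about 98 mm wide at this opening) only just fit the mouth, whose centre is at y ≈ 0.029. I'll search for the centred entry with light contact.

```bash
python3 - <<'E'
from h import *
ok=False
for x,y in((.5965,.0287),(.5965,.0293),(.599,.0290),(.594,.0290)):
    r.move_l([x,y,.074],.05); r.dwell(.15); a=r.sense()
    g=r.move_l([x,y,.060],.03,guard=7); s=st((x,y,g)); print("  at start",a["tcp_pos"].round(4),"dF",(s["wrist_force"]-a["wrist_force"]).round(1),"dM",(s["wrist_torque"]-a["wrist_torque"]).round(2))
    if s["tcp_pos"][2]<.064: break
E
```

```text
(0.5965, 0.0287, True) 11.57 [0.597  0.0287 0.0677] op 0.0356 grip 39.7 F [ 0.5 -0.2  2.8] M [ 0.04 -0.13  0.17]
  at start [0.5959 0.0285 0.0733] dF [ 0.4 -0.6  4.1] dM [ 0.06 -0.15  0.19]
(0.5965, 0.0293, True) 12.3 [0.5968 0.0294 0.0691] op 0.0357 grip 39.3 F [1.4 0.1 3.9] M [0.11 0.06 0.04]
  at start [0.5962 0.0291 0.0737] dF [ 2.  -0.7  5.2] dM [0.09 0.08 0.09]
(0.599, 0.029, True) 13.04 [0.5993 0.0289 0.0682] op 0.0354 grip 39.6 F [-0.4  0.4  3.3] M [ 0.1  -0.01  0.  ]
  at start [0.5986 0.0289 0.0735] dF [0.  0.7 4.8] dM [ 0.07  0.01 -0.01]
(0.594, 0.029, True) 13.8 [0.5945 0.0291 0.0692] op 0.0359 grip 39.3 F [0.1 0.2 3.6] M [0.15 0.11 0.08]
  at start [0.5937 0.0288 0.0737] dF [-0.3 -0.3  4.2] dM [0.18 0.15 0.09]
```

Entry wedges at TCP z≈0.068, so the knuckles are too wide at this opening. The remedy is to put the egg back in its ring, regrip it higher with the fingertips (narrower and lower-reaching), and then lower it.

```bash
python3 - <<'E'
from h import *
r.move_l([.596,.029,.17],.2)
r.move_pose([.501,.257,.12],R0)
r.move_l([.501,.2565,.060],.15)
g=r.move_l([.501,.2565,.0425],.04,guard=4); s=st(g)
if s["tcp_pos"][2]<.049:
    r.move_gripper(.05); z0=r.sense()["tcp_pos"][2]
    r.move_l([.501,.2565,z0+.015],.08)
    r.move_gripper(.025,25); st("regrip")
    r.move_l([.501,.2565,.085],.05); st("lift")
    cv2.imwrite("pics/egg3.png",cv2.resize(r.camera("side")[310:410,220:340],(600,500))[:,:,::-1])
E
```

```text
True 16.41 [0.5009 0.2579 0.0446] op 0.0359 grip 39.5 F [ 0.4  2.4 -1.7] M [ 0.58 -0.15 -0.02]
regrip 17.35 [0.5011 0.2578 0.06  ] op 0.0306 grip 22.6 F [-0.2  2.9  2.5] M [0.57 0.   0.01]
lift 18.01 [0.501  0.2561 0.085 ] op 0.0307 grip 21.9 F [ 0.1  0.9 -1.4] M [-0.04  0.04  0.01]
```

View pics/egg3.png

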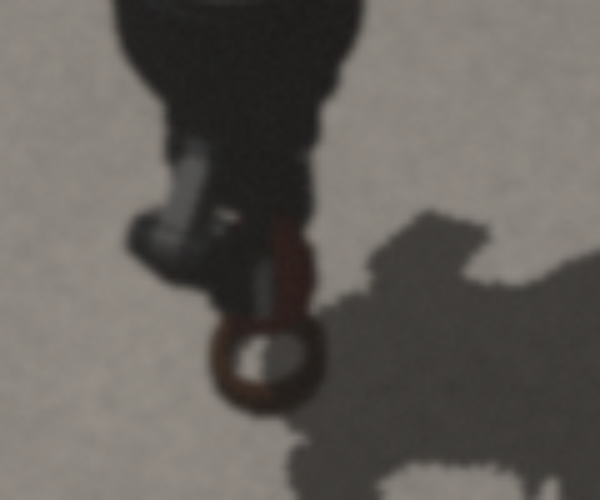

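The egg is held by its upper part, clear of the empty ring at (268,360), with opening 30.6 mm. I'll lower it into the barrel.

```bash
python3 - <<'E'
from h import *
B=[.5965,.0285]
r.move_l([.501,.2565,.17],.15); r.move_pose(B+[.17],R0)
r.move_l(B+[.085],.12); r.dwell(.2); st("base")
g=r.move_l(B+[.058],.025,guard=3); s=st(g)
if not g or s["tcp_pos"][2]<.068:
    r.move_gripper(.0335); st("open1"); r.move_l(B+[.073],.03); r.move_gripper(.037)
    r.move_l(B+[.19],.12); st("out")
E
```

```text
base 20.81 [0.5972 0.0286 0.086 ] op 0.0302 grip 21.9 F [ 0.3  0.2 -1.9] M [0.03 0.04 0.01]
True 21.57 [0.5965 0.0285 0.0653] op 0.0307 grip 23.7 F [ 0.2 -0.1  3.2] M [-0.06 -0.05 -0.02]
open1 21.79 [0.5965 0.0287 0.0652] op 0.0335 grip 1.8 F [0.8 0.8 5.1] M [ 0.04 -0.2   0.08]
out 23.57 [0.5959 0.0282 0.189 ] op 0.0369 grip 0.0 F [-0.2  0.5 -0.7] M [-0.03 -0.01 -0.02]
```

The egg was set on the floor at TCP z 0.065, as predicted, and released. Next is the lid set.

```bash
python3 - <<'E'
from h import *
L=[.451,-.237]
r.move_gripper(.05); r.move_pose(L+[.14],R0); r.dwell(.2); st("hover")
S,T=r.camera("side"),r.camera("top"); np.save("S1.npy",S)
for th in(55,65):
    m=(cv2.GaussianBlur(T,(5,5),0).max(2)<th).astype(np.uint8)
    for c in cv2.findContours(m,0,1)[0]:
        if cv2.pointPolygonTest(c,(260,198),False)>0:
            P=np.array([plane("top",q[0]+0.0,.076)[:2] for q in c]); p=P[(P-P.mean(0))@np.array([.9,.43])>.01]
            a=np.linalg.lstsq(np.c_[2*p,np.ones(len(p))],(p**2).sum(1),rcond=None)[0]; print("barrel",a[:2],cv2.boundingRect(c))
print("tcp px side",proj("side",L+[.14]),proj("side",L+[.072]),"barrel mouth px",proj("top",[.596,.028,.095]))
g=lambda c:(255*(c/255.)**.5).astype(np.uint8)
cv2.imwrite("pics/lid1.png",np.hstack([cv2.resize(g(S[140:240,310:430]),(480,400)),cv2.resize(g(T[150:250,240:320]),(320,400))])[:,:,::-1])
E
```

```text
hover 25.23 [ 0.4522 -0.2355  0.1404] op 0.0497 grip 0.0 F [ 0.3  0.1 -0.5] M [-0.   -0.01  0.02]
barrel [0.59557524 0.02749074] (246, 164, 67, 71)
barrel [0.5957889  0.02765123] (245, 163, 69, 78)
tcp px side [370.14251459 172.50432428] [367.71270379 196.28245424] barrel mouth px [276.32397379 192.63023738]
```

View pics/lid1.png

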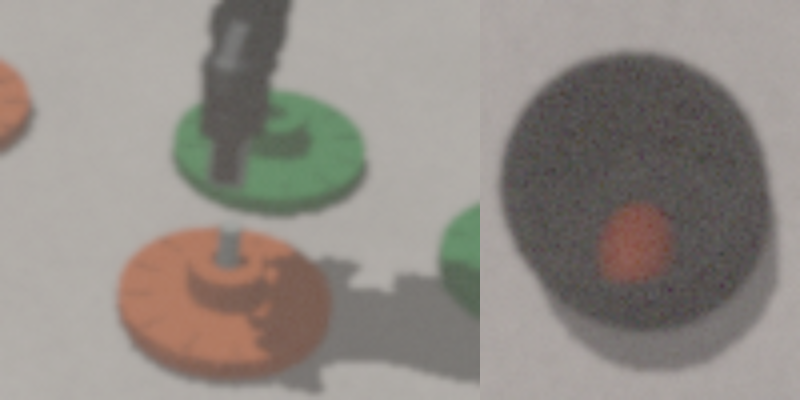

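The egg lies inside the barrel (crop (637,243)) and the barrel is unmoved. The stud, at crop (230,232) = px (367.5,198), is right where the TCP projects. I'll grip the stud and lift.

```bash
python3 - <<'E'
from h import *
L=[.451,-.237]
g=r.move_l(L+[.0715],.08,guard=6); s=st(g)
if not g:
    r.move_gripper(.008,80); s=st("grip"); z=s["tcp_pos"][2]
    if s["opening"]>.009:
        r.move_l(L+[z+.03],.06); st("lift")
        r.move_l(L+[z+.13],.12); r.dwell(.3); st("up")
        S=r.camera("side"); np.save("S2.npy",S)
        for c in blobs(S,(3,150,60),(14,255,255)): print(cv2.boundingRect(c),cv2.fitEllipse(c))
        cv2.imwrite("pics/lid2.png",cv2.resize((255*(S[60:240,270:470]/255.)**.5).astype(np.uint8),(660,594))[:,:,::-1])
E
```

```text
False 26.34 [ 0.4515 -0.2371  0.0719] op 0.0498 grip 0.0 F [-0.2  0.4  0.2] M [-0.02  0.   -0.03]
grip 26.78 [ 0.4513 -0.237   0.0721] op 0.0111 grip 78.1 F [-2.1  0.4  5.2] M [ 0.12  0.22 -0.1 ]
lift 27.44 [ 0.4508 -0.237   0.1021] op 0.0112 grip 78.0 F [ 0.1  0.2 -4.8] M [-0.03  0.01  0.01]
up 28.73 [ 0.4508 -0.2368  0.2016] op 0.0112 grip 78.1 F [ 0.7 -0.6 -6. ] M [-0.    0.02 -0.03]
(343, 154, 38, 33) ((359.852783203125, 171.36447143554688), (26.161588668823242, 39.266212463378906), 130.89505004882812)
(272, 153, 44, 25) ((293.4429016113281, 164.9882354736328), (24.317087173461914, 44.011695861816406), 88.00789642333984)
```

View pics/lid2.png

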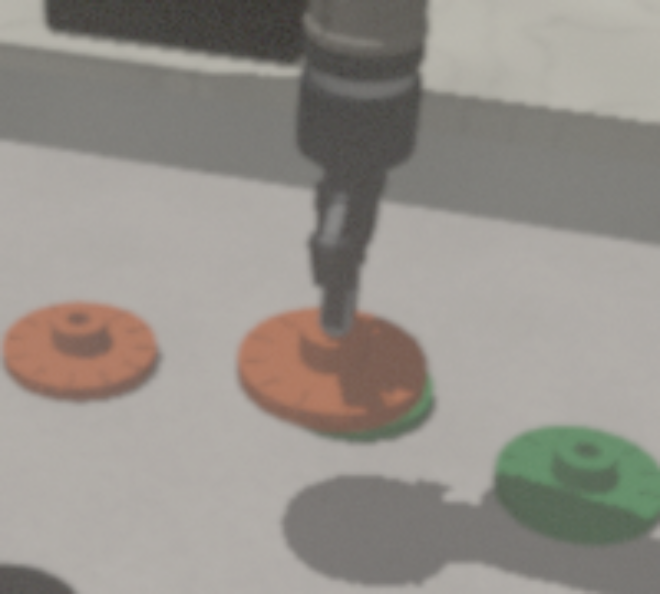

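The set is lifted level and in one piece (both lids, ~5 N, no moment), at crop (333,368). I'll carry it to the barrel.

```bash
python3 - <<'E'
from h import *
B=[.596,.0283]
r.move_l(B+[.2],.16); r.move_l(B+[.175],.08); r.dwell(.3); st("over")
g=r.move_l(B+[.150],.02,guard=4); s=st(g); r.dwell(.2); st()
S=r.camera("side"); np.save("S3.npy",S)
cv2.imwrite("pics/seat.png",cv2.resize((255*(S[150:320,190:390]/255.)**.5).astype(np.uint8),(700,595))[:,:,::-1])
E
```

```text
over 31.57 [0.5963 0.0285 0.1755] op 0.0112 grip 78.1 F [-0.6 -0.3 -4.8] M [0.04 0.   0.01]
True 32.5 [0.5959 0.0282 0.1551] op 0.0114 grip 79.3 F [ 0.1 -0.4  6.1] M [ 0.01 -0.02 -0.07]
 32.7 [0.5959 0.0282 0.1552] op 0.0114 grip 79.4 F [0.6 0.6 6. ] M [-0.06  0.   -0.03]
```

View pics/seat.png

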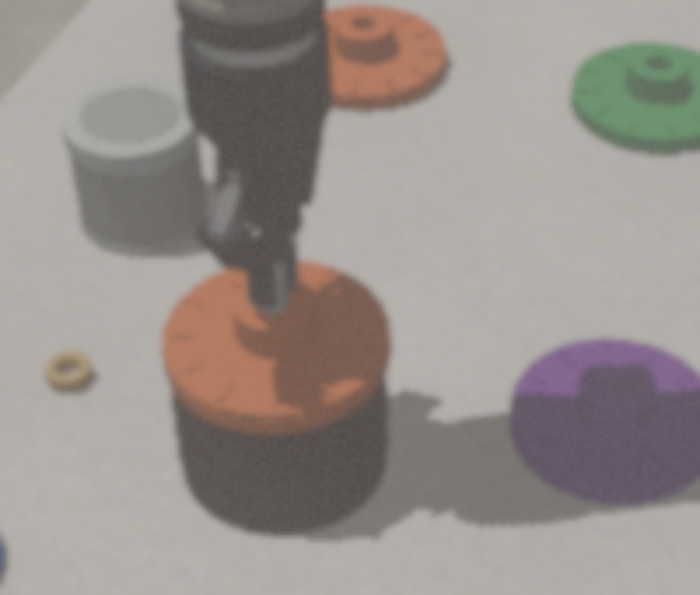

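Seated at TCP z 0.1551 as predicted, with the orange lid squarely on the barrel and no moments. I'll release, regrip on the collar and lift the outer lid slightly.

```bash
python3 - <<'E'
from h import *
p=r.sense()["tcp_pos"]; B=[p[0],p[1]]
r.move_gripper(.072,40); r.dwell(.5); st("released")
g=r.move_l(B+[.1285],.05,guard=5); s=st(g)
if not g:
    r.move_gripper(.042,40); s=st("collar"); z=s["tcp_pos"][2]
    g=r.move_l([s["tcp_pos"][0],s["tcp_pos"][1],z+.025],.04); r.dwell(.3); st("lift25")
    S=r.camera("side"); np.save("S4.npy",S)
    cv2.imwrite("pics/out1.png",cv2.resize((255*(S[130:310,190:390]/255.)**.5).astype(np.uint8),(660,594))[:,:,::-1])
E
```

```text
released 33.86 [0.594  0.0275 0.1527] op 0.0723 grip 0.0 F [-0.7 -0.3 -0.1] M [ 0.02 -0.07  0.07]
False 34.49 [0.5958 0.0283 0.1283] op 0.0717 grip 0.0 F [-0.8 -0.4 -0.3] M [-0.   -0.04  0.02]
collar 34.83 [0.5964 0.0283 0.1293] op 0.0476 grip 41.2 F [-1.1  0.   2.9] M [-0.1   0.13 -0.05]
lift25 35.93 [0.5962 0.0283 0.1541] op 0.0481 grip 41.4 F [ 0.1  0.  -2.7] M [0.05 0.01 0.06]
```

View pics/out1.png

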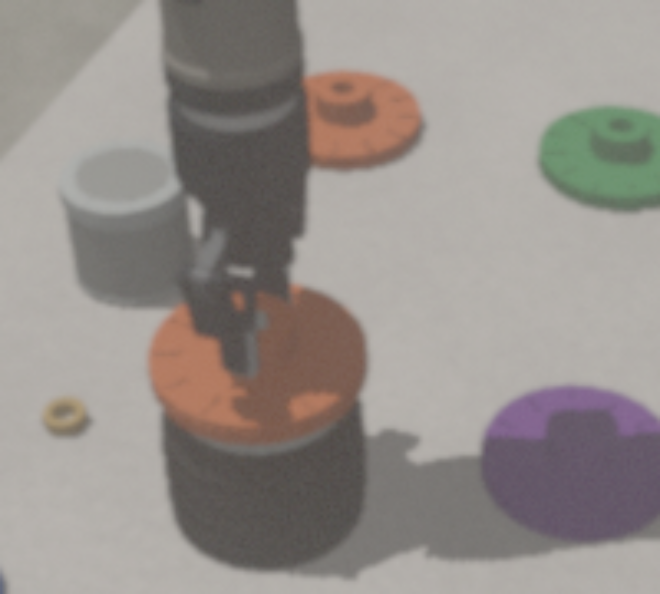

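The outer lid rises alone: the steel flange is visible seated on the rim below it at (265,440), and the load is down to about 2 N. I'll lift it clear of the stud.

```bash
python3 - <<'E'
from h import *
p=r.sense()["tcp_pos"]
r.move_l([p[0],p[1],.265],.06); r.dwell(.8); s=st("up"); print(s["ee_rot"].round(3).tolist(),abs(s["dq"]).max())
S=r.camera("side")
cv2.imwrite("pics/fin.png",cv2.resize((255*(S[80:310,170:410]/255.)**.5).astype(np.uint8),(624,598))[:,:,::-1])
E
```

```text
up 38.77 [0.5962 0.0283 0.265 ] op 0.0478 grip 41.4 F [ 0.8 -0.3 -1.9] M [ 0.02 -0.02 -0.04]
[[1.0, -0.0, -0.006], [-0.0, -1.0, -0.001], [-0.006, 0.001, -1.0]] 0.0007749161417911942
```

View pics/fin.png

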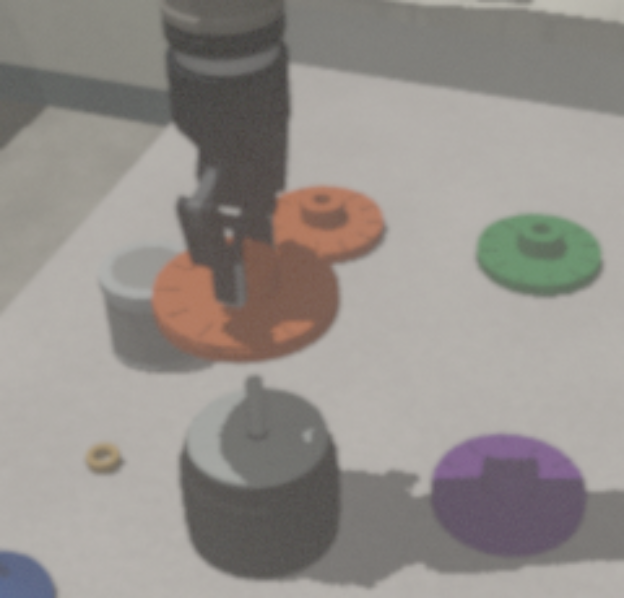

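The inner lid is seated flush with its stud upright at (257,405). The outer lid is held level above it at (245,295), clear of the tip and still.

```bash
python3 -c "
from workcell import r
print(r.job_done())"
```

```text
the job is handed in; nothing more can be done
None
```

The job is handed in: the egg is set in the barrel (after one regrip, because the gripper first wedged lightly in the mouth), the inner lid is seated flush, and the outer lid is held level and still about 65 mm above the stud's tip.

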